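Reset the tripped load controller of a hardness tester

ROBOT

A 6-joint arm with a two-finger parallel gripper is mounted at the origin on the work surface. World frame = base frame: x ahead of the robot, y to its left, z up, the work surface at z = 0. Lengths are in m, angles in degrees, forces in N, time in s.
With the tool pointing down it reaches from about 0.3 to 0.95 m from the base axis. Payload 3.1 kg.
Tool frame: the origin (TCP) lies at the very end of the fingers, on their centre line; the grasp point (between the pads) lies 19 mm behind it; z points along the fingers, y is the line along which they close (so a half turn about z gives the same grasp; the last joint's range is limited). The gripper opens to 85 mm and grips with 20 to 120 N. Pads are 22 mm wide; open, the fingers measure 114 mm over their backs; the gripper's body (76 mm by 85 mm) begins 54 mm behind the grasp point. The pads swing forward as they close: fully open they stand 13 mm farther back than shut.
Start: joints at [62.183, 17.653, 93.61, -0, 68.738, -3.994], TCP at [0.252, 0.572, 0.231] pointing down, gripper open.
Joint ranges: [-175.34, 175.34], [-45.06, 112.39], [2.9, 150.54], [-68.45, 248.45], [3.09, 151.38], [-168.51, 168.51]. Speed limits (degrees/s): [159.86, 159.86, 180, 180, 180, 180].

INTERFACE

Orientations are given as a 3x3 rotation matrix whose columns are the frame's x, y, z axes.
In Python, from bench import env, optics, finder gives the robot as it stands.
- The arm moves only by the tool move_arm, never from a script. Its argument "targets" is a list of rows, each a list of 3 entries, a list of its own where there are three numbers: the shift along the tool's x, y, z in mm, then the turn about the tool's z in degrees, then the finger opening in mm, from 0 to 85.4. In form: [[[x, y, z], turn, gripper], ...]. A call has 1 to 12 rows; each row shifts and turns the commanded pose from where the row before left it, along the tool's axes as they then stand; what a row does not reach is not made up. A row lasts 1/12 s, in which the tool goes at most 41.7 mm and 7.16 degrees, less where a joint would pass 70% of its speed; a pose out of reach is approached as far as the arm can. A call is refused whole if a number of a shift passes 41.7 or a number of a turn 7.16, either way. A call with a gripper value outside its range is refused whole. The fingers move at their own pace and stop on an object; "newtons" is the grip in N (left out, the last holds). Time passes only in rows, so rows that do not move let the fingers close. It gives the time, the measured TCP pose, the force, the opening and the grip force at its end, in the units of the state.
- env.observe(): the state, without advancing time (a new reading comes with each control period).
- optics.get_image(name): name is "side" or "top"; returns the picture (384x512x3 uint8, blue, green, red); there is no depth.
- optics.get_calibration(name): a dict with "mtx" (3x3 intrinsics, pixels), "position" and "orientation" of the camera in the world. Camera axes: x right, y up, looking along -z (the intrinsics and any distortion apply to the point x, -y, -z); pixel columns grow to the right and rows downward; lengths in m; the calibration is good to about 2 mm. A picture is of the moment at which its call begins. get_calibration takes no time and is no camera call.
- env.finish_job(): hands the job in; it is judged then, once.
Trained networks look in the newest picture that a camera, given by its name, has taken for a name from the list of things; names that differ only in an ending like _2 or _b are one class to them, and where a whole thing is asked for, a point or a joint stands for the part that bears it (a point fixed in the world has none). Each returns a list of dicts, best first, with "score" (0 to 1); they miss things now and then, are a little off and sometimes report something else, mostly with a low value. They report only what shows in the picture. A call takes as long as a camera call. They do not tell look-alikes from the thing itself.
- finder.boxes_of(camera, name): "location" ([column, row] as shares, 0 to 1, of the picture: columns of its width, rows of its height, amid what is visible of it).
The state is a dict: "time": time; "joint_pos": joint angles; "dq": joint speeds; "effort": joint torques, N m; "position": TCP position; "tcp_rot": TCP orientation; "wrist_force": force on the tool from outside, world axes, zero at the start; "torque": the same for the moment, N m; "finger_gap": opening from 0.0 (shut) to 1.0 (fully open); "grip_force": force on a finger pad.
Only numpy, scipy, OpenCV 4.12 (cv2) and the standard library are available. Lean on these libraries where they do the work, as an engineer would, in place of code of your own. Each camera call takes 0.05 s, during which the arm holds its last target. There are 200 camera calls.

TASK

The load controller with the red ridge on its cover has tripped and needs resetting. With the fingertips, push its sliding cover fully open, reach into the well and press the sunken red key all the way down, keeping it down for a good second, then let it come up and push the cover fully shut again. Leave the blue controller's cover and key and the loose things on the bench alone.

Things in the scene. Friction and masses are not known exactly. Their poses are not given: they have to be found in the camera images.
- controller_red: The load controller whose cover ridge and sunken key are red: a white box 120 (x) by 170 (y) by 50 high, fixed to the bench, its far half a flat cyan keypad panel. Origin: centre of its underside; z up. Its own -x long side faces the robot, give or take its yaw. A lane runs along its own y, centred 25 mm to -x of its middle, with two low rails 48 mm apart (inner faces) and 5.5 mm high; in the lane is the well, under a sliding cover
- cover_red_ridge (a point): Top centre of the red ridge that stands across the middle of the red controller's cover. The cover is a grey plate 46 (x) by 62 (y) by 4 mm whose upper face lies 5 mm above the box's top; the ridge is 34 (x) by 8 (y) by 16 mm high above the plate, so this point is 21 mm above the box's top. The axes are the controller's; the ridge moves with the cover along the controller's y
- cover_red (a joint): How far the red controller's cover has been slid, in m, along the controller's own +y: 0 shut (over the well, at its stop), 0.066 fully open (at its stop). It takes about 1.5 N to slide and stays where it is left. It may start up to 0.02 ajar
- well_red (a point): Centre of the mouth of the red controller's well, level with the box's top (50 mm above the bench): a straight rectangular well 38 (x) by 50 (y) mm and 28 mm deep, centred 25 mm to -x and 42 mm to -y of the box's middle. The shut cover hides it and the key; the fully open cover leaves it wholly free, its edge then 10 mm from the well. The axes are the controller's
- key_red_top (a point): Centre of the top of the red key in the red controller's well: a red rectangular key 24 (x) by 30 (y) mm, its top 18 mm below the box's top when up. It sits in the middle of the well. The axes are the controller's
- key_red (a joint): How far the red key is pressed, in m: 0 up, 0.005 fully down; a spring needs about 1.5 N to start it and 5 N to hold it fully down, and brings it up again
- controller_blue: The load controller whose cover ridge and sunken key are blue: a white box 120 (x) by 170 (y) by 50 high, fixed to the bench, its far half a flat cyan keypad panel. Origin: centre of its underside; z up. Its own -x long side faces the robot, give or take its yaw. A lane runs along its own y, centred 25 mm to -x of its middle, with two low rails 48 mm apart (inner faces) and 5.5 mm high; in the lane is the well, under a sliding cover
- cover_blue_ridge (a point): Top centre of the blue ridge that stands across the middle of the blue controller's cover. The cover is a grey plate 46 (x) by 62 (y) by 4 mm whose upper face lies 5 mm above the box's top; the ridge is 34 (x) by 8 (y) by 16 mm high above the plate, so this point is 21 mm above the box's top. The axes are the controller's; the ridge moves with the cover along the controller's y
- cover_blue (a joint): How far the blue controller's cover has been slid, in m, along the controller's own +y: 0 shut (over the well, at its stop), 0.066 fully open (at its stop). It takes about 1.5 N to slide and stays where it is left
- well_blue (a point): Centre of the mouth of the blue controller's well, level with the box's top (50 mm above the bench): a straight rectangular well 38 (x) by 50 (y) mm and 28 mm deep, centred 25 mm to -x and 42 mm to -y of the box's middle. The shut cover hides it and the key; the fully open cover leaves it wholly free, its edge then 10 mm from the well. The axes are the controller's
- key_blue_top (a point): Centre of the top of the blue key in the blue controller's well: a blue rectangular key 24 (x) by 30 (y) mm, its top 18 mm below the box's top when up. It sits in the middle of the well. The axes are the controller's
- key_blue (a joint): How far the blue key is pressed, in m: 0 up, 0.005 fully down; a spring needs about 1.5 N to start it and 5 N to hold it fully down, and brings it up again
- test_block: Loose steel hardness reference disc, 60 mm across, 12 high, standing on the bench; origin at the centre of its underside. Leave alone
- specimen: Loose green moulded specimen puck, 30 mm across, 18 high, standing on the bench between the controllers; origin at the centre of its underside. Leave alone
- lens_pot: Loose black lens pot with an aluminium cap, 45 mm across, 42 high, standing on the bench; origin at the centre of its underside. Leave alone
There are look-alikes about, which are no part of the job. Leave any orange or yellow look-alike of the controller_red alone.

How it is judged:
By the outcome, as a careful person would: the job done as asked, in the order asked, and still so for the second after the job is handed in, with the robot touching nothing.
It also fails if it takes over 50 s, if anything falls off the work surface, if the arm or the gripper's body presses on something with over 40 N, if the wrist force passes 120 N, or if a joint passes its speed limit or range.

## Working session

There is one attempt and no reset: what is moved stays moved. The work goes in short steps, Python scripts to look and compute and a tool call to move; the robot and the scene stay as the last step left them, time stands still between calls to the robot, and variables do not carry over. Pictures are saved under pics/ and viewed, at most 10 in all, crops included, and the job is handed in when it is done.

Besides the shell and the picture viewer there is one more tool, called after "Emit:" by a JSON object that holds its "api" and its "payload", one argument or row to a line. move_arm: Moves the arm, as the interface text tells. Its arguments: {"type":"object","properties":{"targets":{"type":"array","items":{"type":"array"}},"newtons":{"type":"number"}},"required":["targets"]}

```bash
ls; mkdir -p pics; python3 - <<'E'
from bench import env, optics, finder
import cv2
for n in("side","top"):
    cv2.imwrite(f"pics/{n}0.png",optics.get_image(n)); print(n,optics.get_calibration(n))
    for k in("controller_red","cover_red_ridge","cover_blue_ridge"):
        print(k,[(round(d["score"],2),[round(d["location"][0]*512),round(d["location"][1]*384)]) for d in finder.boxes_of(n,k)])
s=env.observe(); print(s["time"],s["position"],s["tcp_rot"],s["wrist_force"],s["finger_gap"])
E
```

```text
pics
side {'mtx': array([[420.13637936,   0.        , 252.82224935],
       [  0.        , 420.13637936, 192.5413368 ],
       [  0.        ,   0.        ,   1.        ]]), 'position': array([0.48305225, 0.71386559, 0.77730016]), 'orientation': array([[-0.99625339,  0.0545759 , -0.06708694],
       [-0.08564245, -0.73044098,  0.67758493],
       [-0.01202325,  0.68079178,  0.73237832]])}
controller_red [(0.95, [352, 275]), (0.9, [321, 180]), (0.85, [241, 250]), (0.8, [160, 343])]
cover_red_ridge [(0.89, [367, 246]), (0.86, [245, 229]), (0.69, [167, 316])]
cover_blue_ridge [(0.51, [262, 115])]
top {'mtx': array([[368.30817219,   0.        , 257.08303074],
       [  0.        , 368.30817219, 190.12637396],
       [  0.        ,   0.        ,   1.        ]]), 'position': array([0.33582457, 0.05070815, 1.09393622]), 'orientation': array([[ 0.19590452,  0.95690263, -0.21437997],
       [-0.9806002 ,  0.19265138, -0.03617596],
       [ 0.00668372,  0.21730807,  0.97608019]])}
controller_red [(0.97, [286, 264]), (0.94, [194, 263]), (0.79, [227, 186]), (0.73, [161, 135]), (0.53, [338, 153])]
cover_red_ridge [(0.84, [207, 282]), (0.8, [176, 138]), (0.74, [235, 188]), (0.63, [305, 265])]
cover_blue_ridge [(0.85, [379, 216])]
0.4 [0.25241726 0.57167158 0.23110393] [[-9.14811908e-01  4.03880119e-01 -1.50109377e-04]
 [ 4.03880145e-01  9.14811874e-01 -2.50141141e-04]
 [ 3.62948063e-05 -2.89458292e-04 -9.99999957e-01]] [0.12771963 0.91640979 0.23850024] 0.9996897365362964
```

View pics/top0.png

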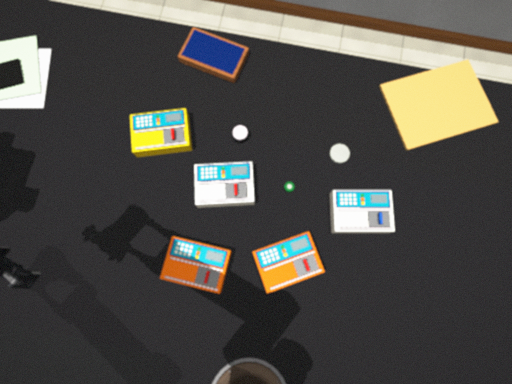

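View pics/side0.png

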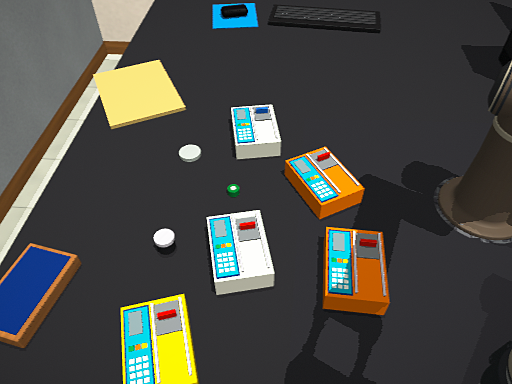

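```bash
cat > fit.py <<'E'
from bench import env, optics, finder
import cv2, numpy as np
from scipy.optimize import minimize
S=4
def proj(cal,P):
    q=(P-cal["position"])@cal["orientation"]; q=q*[1,-1,-1]; u=q@cal["mtx"].T
    return u[:,:2]/u[:,2:]
def box(cx,cy,z0,z1,lx,ly):
    return np.array([[cx+a*lx/2,cy+b*ly/2,z] for a in(-1,1) for b in(-1,1) for z in(z0,z1)])
def world(p,B):
    c,s=np.cos(p[2]),np.sin(p[2]); return np.c_[B[:,0]*c-B[:,1]*s+p[0],B[:,0]*s+B[:,1]*c+p[1],B[:,2]]
def hullmask(cal,P,shape):
    h=cv2.convexHull(((proj(cal,P)+.5)*S*16).astype(np.float32))
    m=np.zeros(shape,np.uint8); cv2.fillPoly(m,[np.round(h).astype(np.int32)],1,shift=4); return m>0
def comp(mask,pt):
    n,l=cv2.connectedComponents(mask.astype(np.uint8)); return l==l[int(pt[1]),int(pt[0])]
def up(im): return cv2.resize(im,None,fx=S,fy=S,interpolation=cv2.INTER_CUBIC)
def red(im):
    i=im.astype(int); return (i[...,2]>90)&(i[...,1]<.5*i[...,2])&(i[...,0]<.5*i[...,2])
E
python3 - <<'E'
from fit import *
seeds={"top":(224,192),"side":(240,262)}
cal={n:optics.get_calibration(n) for n in seeds}; im={n:up(cv2.imread(f"pics/{n}0.png")) for n in seeds}
M={}
for n in seeds:
    m=im[n].max(2)>75; m=cv2.morphologyEx(m.astype(np.uint8),cv2.MORPH_CLOSE,np.ones((9,9)))
    M[n]=comp(m,np.array(seeds[n])*S); print(n,M[n].sum()/16)
B=box(0,0,0,.05,.12,.17)
def fit(names,x0):
    def cost(p): return sum(1-(lambda h:(h&M[n]).sum()/(h|M[n]).sum())(hullmask(cal[n],world(p,B),M[n].shape)) for n in names)
    r=minimize(cost,x0,method="Nelder-Mead",options=dict(initial_simplex=np.array(x0)+np.array([[0,0,0],[.02,0,0],[0,.02,0],[0,0,.1]]),xatol=1e-4,fatol=1e-4))
    return r.x,r.fun
# seed by ray to z=.05
n="top"; c=cal[n]; d=np.linalg.solve(c["mtx"],[224,182,1])*[1,-1,-1]; d=c["orientation"]@d; p=c["position"]+d*(.05-c["position"][2])/d[2]
x0=[p[0],p[1],0.]
print("seed",p)
for ns in(["top"],["side"],["top","side"]):
    x,f=fit(ns,x0); print(ns,x[:2].round(4),np.degrees(x[2]).round(2),f)
np.save("pose.npy",x)
for n,pt in {"top":(236,190),"side":(246,226)}.items():
    m=red(im[n]); l=np.argwhere(m)[:,::-1]/S; k=l[np.hypot(*(l-pt).T)<16]
    o=k.mean(0); ss=np.arange(-.01,.07,.0005)
    e=[np.hypot(*(np.argwhere(hullmask(cal[n],world(x,box(-.025,-.042+s,.055,.071,.034,.008)),m.shape)).mean(0)[::-1]/S-o)) for s in ss]
    print(n,o,len(k)/16,"slide",ss[np.argmin(e)],min(e))
out=[]
for n,(u,v) in {"top":(224,186),"side":(240,250)}.items():
    I=im[n].copy(); 
    for b,col in((B,(0,255,0)),(box(-.025,-.042,.05,.05,.038,.05),(255,0,255))):
        h=cv2.convexHull(((proj(cal[n],world(x,b))+.5)*S).astype(np.float32)).astype(int); cv2.polylines(I,[h],True,col,1)
    out.append(I[(v-48)*S:(v+48)*S,(u-48)*S:(u+48)*S])
cv2.imwrite("pics/fit0.png",np.hstack(out))
E
```

```text
top 2761.1875
side 4618.25
seed [0.56987435 0.18874345 0.05      ]
['top'] [0.5689 0.1898] 15.59 0.07718249926438969
['side'] [0.5684 0.1892] 14.38 0.025210084033613467
['top', 'side'] [0.5687 0.1893] 14.78 0.10768072191448907
top [235.80381605 189.38992172] 31.9375 slide 0.009000000000000017 0.1352386708921408
side [247.35620915 225.61898396] 105.1875 slide 0.008000000000000016 0.013250565657409246
```

View pics/fit0.png

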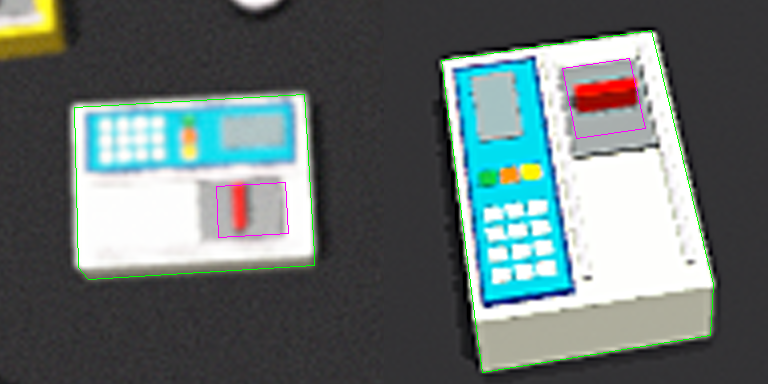

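Emit:
{"api": "move_arm", "payload": {
  "targets": [
    [[0,0,0],-6.4,0],
    [[0,0,0],-6.4,0],
    [[0,0,0],-6.4,0],
    [[0,0,0],-6.4,0],
    [[0,0,0],-6.4,0],
    [[0,0,0],-6.4,0],
    [[0,0,0],0,0],
    [[-5,-14,0],0,0],
    [[-10,-28,0],0,0],
    [[-10,-28,0],0,0],
    [[-10,-28,0],0,0],
    [[-10,-28,0],0,0]
  ],
  "newtons": 60
}}

```text
time: 1.4
position: [0.3286, 0.4591, 0.2313]
tcp_rot: [[-0.968, -0.249, 0.0], [-0.249, 0.968, -0.001], [-0.0, -0.001, -1.0]]
wrist_force: [1.2, -1.2, -0.4]
finger_gap: -0.001
grip_force: 0.0
```

Emit:
{"api": "move_arm", "payload": {
  "targets": [
    [[-10,-28,0],0,0],
    [[-10,-28,0],0,0],
    [[-10,-28,0],0,0],
    [[-10,-28,0],0,0],
    [[-10,-28,0],0,0],
    [[-10,-28,0],0,0],
    [[-10,-28,0],0,0],
    [[-10,-28,0],0,0],
    [[-10,-28,0],0,0],
    [[-10,-28,0],0,0],
    [[-10,-28,0],0,0],
    [[-10,-28,0],0,0]
  ]
}}

```text
time: 2.4
position: [0.5288, 0.1638, 0.2314]
tcp_rot: [[-0.969, -0.249, 0.0], [-0.249, 0.969, -0.0], [-0.0, -0.0, -1.0]]
wrist_force: [-0.1, 0.0, -0.6]
finger_gap: 0.003
grip_force: 0.0
```

```bash
cat > st.py <<'E'
from fit import *
P=[.5686,.1893,np.radians(14.6)]
def state():
    s=env.observe(); c,n=np.cos(P[2]),np.sin(P[2]); d=np.array(s["position"][:2])-P[:2]; R=np.array(s["tcp_rot"])
    f=np.array(s["wrist_force"])
    print("t %.2f"%s["time"],"ctrl mm",np.round([1e3*(d[0]*c+d[1]*n),1e3*(-d[0]*n+d[1]*c),1e3*s["position"][2]],1),"yaw err",np.round(np.degrees(np.arctan2(R[1,1],R[0,1]))-90-np.degrees(P[2]),2),"F ctrl",np.round([f[0]*c+f[1]*n,-f[0]*n+f[1]*c,f[2]],1),"gap",round(s["finger_gap"],3))
if __name__=="__main__": state()
E
python3 st.py
```

```text
t 2.40 ctrl mm [-45.  -14.7 231.4] yaw err -0.21 F ctrl [-0.1  0.1 -0.6] gap 0.003
```

Emit:
{"api": "move_arm", "payload": {
  "targets": [
    [[-8,-20,0],0,0],
    [[-8,-20,10],0,0],
    [[-4,-9,20],0,0],
    [[0,0,30],0,0],
    [[0,0,30],0,0],
    [[0,0,20],0,0],
    [[0,0,10],0,0],
    [[0,0,0],0,0],
    [[0,0,0],0,0]
  ]
}}

```text
time: 3.15
position: [0.5602, 0.1233, 0.1115]
tcp_rot: [[-0.968, -0.25, -0.0], [-0.25, 0.968, -0.0], [0.0, -0.0, -1.0]]
wrist_force: [-0.5, 0.8, 0.2]
finger_gap: -0.003
grip_force: 0.0
```

```bash
python3 - <<'E'
from st import *
state()
out=[]
for n,(u,v) in {"top":(228,186),"side":(240,230)}.items():
    I=up(optics.get_image(n)); out.append(I[(v-60)*S:(v+60)*S,(u-48)*S:(u+48)*S])
cv2.imwrite("pics/near.png",np.hstack(out))
E
```

```text
t 3.15 ctrl mm [-24.8 -61.7 111.5] yaw err -0.09 F ctrl [-0.3  0.9  0.2] gap -0.003
```

View pics/near.png

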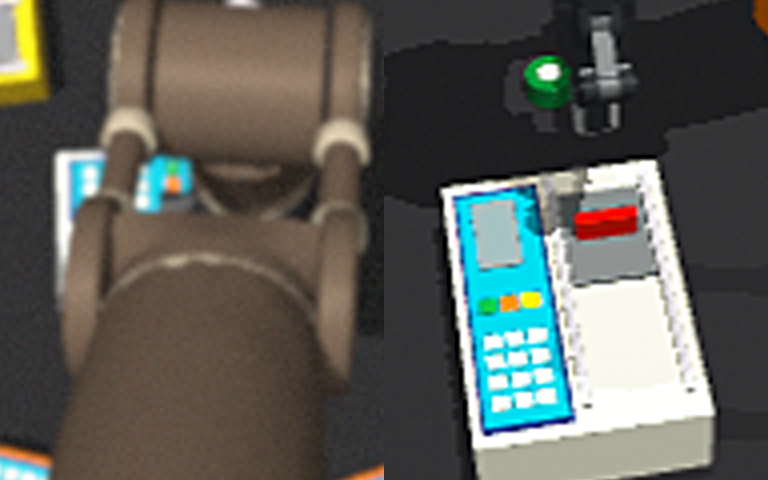

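The fingers stand above the −y end of the lane, clear of the red ridge (crop ~605,222); going down behind it and pushing.

Emit:
{"api": "move_arm", "payload": {
  "targets": [
    [[0,-1,15],0,0],
    [[0,0,15],0,0],
    [[0,0,12],0,0],
    [[0,0,8],0,0],
    [[0,0,0],0,0],
    [[0,4,0],0,0],
    [[0,4,0],0,0],
    [[0,4,0],0,0],
    [[0,4,0],0,0],
    [[0,4,0],0,0],
    [[0,0,0],0,0]
  ]
}}

```text
time: 4.17
position: [0.5559, 0.143, 0.062]
tcp_rot: [[-0.968, -0.252, 0.002], [-0.252, 0.968, 0.0], [-0.002, -0.0, -1.0]]
wrist_force: [0.0, -1.0, 0.6]
finger_gap: -0.002
grip_force: 0.2
```

```bash
python3 st.py
```

```text
t 4.17 ctrl mm [-23.9 -41.6  62. ] yaw err 0.02 F ctrl [-0.2 -1.   0.6] gap -0.002
```

Emit:
{"api": "move_arm", "payload": {
  "targets": [
    [[0,5,0],0,0],
    [[0,6,0],0,0],
    [[0,6,0],0,0],
    [[0,6,0],0,0],
    [[0,6,0],0,0],
    [[0,6,0],0,0],
    [[0,5,0],0,0],
    [[0,2,0],0,0],
    [[0,0,0],0,0]
  ]
}}

```text
time: 4.92
position: [0.5441, 0.1835, 0.061]
tcp_rot: [[-0.968, -0.252, -0.001], [-0.252, 0.968, 0.0], [0.001, 0.0, -1.0]]
wrist_force: [0.5, -0.4, -0.7]
finger_gap: -0.002
grip_force: 0.0
```

```bash
python3 - <<'E'
from st import *
state()
n="side"; I=up(optics.get_image(n)); u,v=240,230; cv2.imwrite("pics/push.png",I[(v-60)*S:(v+70)*S,(u-60)*S:(u+60)*S])
E
```

```text
t 4.92 ctrl mm [-25.2   0.5  61. ] yaw err 0.02 F ctrl [ 0.4 -0.5 -0.7] gap -0.002
```

View pics/push.png

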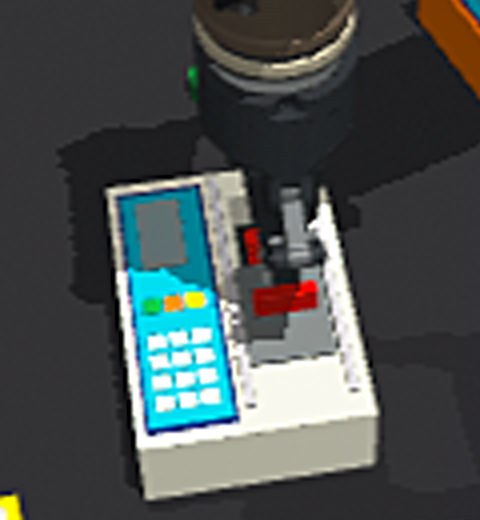

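The cover is moving with the fingers (ridge at crop ~285,298) and the red key shows in the well (~250,245). I keep pushing to the stop.

Emit:
{"api": "move_arm", "payload": {
  "targets": [
    [[0,2,0],0,0],
    [[0,2,0],0,0],
    [[0,1,0],0,0],
    [[0,1,0],0,0],
    [[0,0,0],0,0]
  ]
}}

```text
time: 5.38
position: [0.5426, 0.1885, 0.0608]
tcp_rot: [[-0.968, -0.252, -0.001], [-0.252, 0.968, -0.0], [0.002, 0.0, -1.0]]
wrist_force: [-2.3, -0.9, -0.4]
finger_gap: 0.003
grip_force: 0.4
```

```bash
python3 st.py
```

```text
t 5.38 ctrl mm [-25.4   5.8  60.8] yaw err -0.03 F ctrl [-2.5 -0.3 -0.4] gap 0.003
```

Emit:
{"api": "move_arm", "payload": {
  "targets": [
    [[0,1,0],0,0],
    [[0,1,0],0,0],
    [[0,1,0],0,0],
    [[0,0,0],0,0]
  ]
}}

```text
time: 5.72
position: [0.5424, 0.1909, 0.0611]
tcp_rot: [[-0.968, -0.252, -0.0], [-0.252, 0.968, -0.001], [0.001, -0.001, -1.0]]
wrist_force: [-0.1, -5.1, -0.5]
finger_gap: -0.001
grip_force: 1.7
```

```bash
python3 st.py
```

```text
t 5.72 ctrl mm [-24.9   8.2  61.1] yaw err 0.02 F ctrl [-1.4 -5.  -0.5] gap -0.001
```

Emit:
{"api": "move_arm", "payload": {
  "targets": [
    [[0,1.5,0],0,0],
    [[0,1.5,0],0,0],
    [[0,0,0],0,0]
  ]
}}

```text
time: 5.97
position: [0.5423, 0.1914, 0.0612]
tcp_rot: [[-0.967, -0.254, 0.001], [-0.254, 0.967, -0.006], [0.001, -0.006, -1.0]]
wrist_force: [0.8, -13.1, 0.3]
finger_gap: 0.002
grip_force: 5.3
```

```bash
python3 st.py
```

```text
t 5.97 ctrl mm [-24.9   8.7  61.2] yaw err 0.12 F ctrl [ -2.5 -12.9   0.3] gap 0.002
```

Emit:
{"api": "move_arm", "payload": {
  "targets": [
    [[0,-8,0],0,0],
    [[0,-6,-10],0,0],
    [[0,-10,-15],0,0],
    [[0,-10,-15],0,0],
    [[0,-10,0],0,0],
    [[0,-7,0],0,0],
    [[0,-3,0],0,0],
    [[0,0,0],0,0],
    [[0,0,0],0,0]
  ]
}}

```text
time: 6.72
position: [0.5545, 0.1421, 0.1003]
tcp_rot: [[-0.968, -0.251, -0.002], [-0.251, 0.968, 0.0], [0.002, 0.001, -1.0]]
wrist_force: [-0.4, 0.2, -0.1]
finger_gap: 0.003
grip_force: 0.0
```

```bash
python3 - <<'E'
from st import *
state()
n="side"; c=optics.get_calibration(n); I=up(optics.get_image(n))
for b in(box(-.025,-.042,.05,.05,.038,.05),box(-.025,.024,.055,.071,.034,.008)):
    h=cv2.convexHull(((proj(c,world(P,b))+.5)*S).astype(np.float32)).astype(int); cv2.polylines(I,[h],True,(255,0,255),1)
u,v=240,230; cv2.imwrite("pics/open.png",I[(v-60)*S:(v+70)*S,(u-60)*S:(u+60)*S])
E
```

```text
t 6.72 ctrl mm [-25.6 -42.1 100.3] yaw err -0.05 F ctrl [-0.4  0.3 -0.1] gap 0.003
```

View pics/open.png

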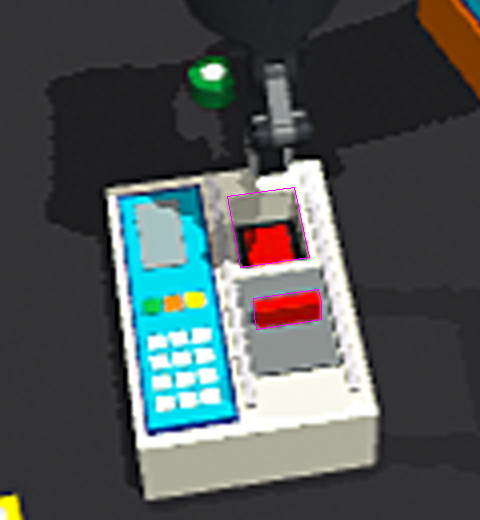

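The well, key and open ridge coincide with the model outlines: the cover is fully open. Now going into the well.

Emit:
{"api": "move_arm", "payload": {
  "targets": [
    [[0,0,15],0,0],
    [[0,0,15],0,0],
    [[0,0,12],0,0],
    [[0,0,8],0,0],
    [[0,0,5],0,0],
    [[0,0,5],0,0],
    [[0,0,4],0,0],
    [[0,0,4],0,0],
    [[0,0,3],0,0],
    [[0,0,2],0,0],
    [[0,0,0],0,0]
  ]
}}

```text
time: 7.68
position: [0.5557, 0.1422, 0.0287]
tcp_rot: [[-0.968, -0.252, 0.001], [-0.252, 0.968, 0.0], [-0.001, 0.0, -1.0]]
wrist_force: [-1.6, -0.2, 4.2]
finger_gap: 0.004
grip_force: 1.8
```

```bash
python3 st.py
```

```text
t 7.68 ctrl mm [-24.3 -42.3  28.7] yaw err -0.03 F ctrl [-1.6  0.2  4.2] gap 0.004
```

Emit:
{"api": "move_arm", "payload": {
  "targets": [
    [[0,0,1.5],0,0],
    [[0,0,1.5],0,0],
    [[0,0,1],0,0],
    [[0,0,0],0,0]
  ]
}}

```text
time: 8.02
position: [0.5558, 0.1422, 0.0269]
tcp_rot: [[-0.968, -0.252, -0.0], [-0.252, 0.968, -0.0], [0.0, -0.0, -1.0]]
wrist_force: [-4.9, -0.6, 16.7]
finger_gap: -0.005
grip_force: 8.2
```

```bash
python3 st.py
```

```text
t 8.02 ctrl mm [-24.2 -42.3  26.9] yaw err -0.01 F ctrl [-4.9  0.6 16.7] gap -0.005
```

Emit:
{"api": "move_arm", "payload": {
  "targets": [
    [[0,0,0],0,0],
    [[0,0,0],0,0],
    [[0,0,0],0,0],
    [[0,0,0],0,0],
    [[0,0,0],0,0],
    [[0,0,0],0,0],
    [[0,0,0],0,0],
    [[0,0,0],0,0],
    [[0,0,0],0,0],
    [[0,0,0],0,0],
    [[0,0,0],0,0],
    [[0,0,0],0,0]
  ]
}}

```text
time: 9.02
position: [0.5559, 0.1422, 0.0269]
tcp_rot: [[-0.968, -0.252, 0.0], [-0.252, 0.968, -0.0], [-0.0, -0.0, -1.0]]
wrist_force: [-6.0, -0.6, 16.4]
finger_gap: -0.001
grip_force: 8.0
```

Emit:
{"api": "move_arm", "payload": {
  "targets": [
    [[0,0,0],0,0],
    [[0,0,0],0,0],
    [[0,0,0],0,0],
    [[0,0,0],0,0],
    [[0,0,0],0,0],
    [[0,0,-4],0,0],
    [[0,0,-6],0,0],
    [[0,0,-10],0,0],
    [[0,0,-15],0,0],
    [[0,0,-20],0,0],
    [[0,0,-20],0,0],
    [[0,0,0],0,0]
  ]
}}

```text
time: 10.02
position: [0.5588, 0.1427, 0.1037]
tcp_rot: [[-0.968, -0.252, 0.008], [-0.252, 0.968, 0.001], [-0.008, -0.001, -1.0]]
wrist_force: [1.4, 0.6, 0.6]
finger_gap: 0.003
grip_force: 0.0
```

```bash
python3 st.py
```

```text
t 10.02 ctrl mm [-21.2 -42.6 103.7] yaw err -0.02 F ctrl [1.5 0.2 0.6] gap 0.003
```

Emit:
{"api": "move_arm", "payload": {
  "targets": [
    [[0,10,0],0,0],
    [[0,20,0],0,0],
    [[0,25,0],0,0],
    [[0,25,0],0,0],
    [[0,13,0],0,0],
    [[0,0,0],0,0],
    [[0,0,10],0,0],
    [[0,0,15],0,0],
    [[0,0,10],0,0],
    [[0,0,3],0,0],
    [[0,0,0],0,0]
  ]
}}

```text
time: 10.93
position: [0.5306, 0.2307, 0.0592]
tcp_rot: [[-0.968, -0.251, -0.004], [-0.251, 0.968, -0.002], [0.004, -0.001, -1.0]]
wrist_force: [-0.1, 1.0, -0.5]
finger_gap: -0.001
grip_force: 0.0
```

```bash
python3 st.py
```

```text
t 10.93 ctrl mm [-26.4  49.7  59.2] yaw err -0.09 F ctrl [ 0.1  1.  -0.5] gap -0.001
```

Emit:
{"api": "move_arm", "payload": {
  "targets": [
    [[0,-3,-1.5],0,0],
    [[0,-4,0],0,0],
    [[0,-4,0],0,0],
    [[0,-5,0],0,0],
    [[0,-6,0],0,0],
    [[0,-7,0],0,0],
    [[0,-8,0],0,0],
    [[0,-8,0],0,0],
    [[0,-8,0],0,0],
    [[0,-8,0],0,0],
    [[0,-6,0],0,0],
    [[0,-3,0],0,0]
  ]
}}

```text
time: 11.93
position: [0.55, 0.1633, 0.0629]
tcp_rot: [[-0.968, -0.251, 0.0], [-0.251, 0.968, -0.0], [-0.0, -0.0, -1.0]]
wrist_force: [0.4, 1.2, 1.7]
finger_gap: 0.003
grip_force: 1.1
```

Emit:
{"api": "move_arm", "payload": {
  "targets": [
    [[0,-1,0],0,0],
    [[0,-1,0],0,0],
    [[0,-1,0],0,0],
    [[0,0,0],0,0]
  ]
}}

```text
time: 12.27
position: [0.5501, 0.1615, 0.0626]
tcp_rot: [[-0.968, -0.252, -0.0], [-0.252, 0.968, -0.0], [0.001, -0.0, -1.0]]
wrist_force: [0.4, -0.4, 1.6]
finger_gap: 0.003
grip_force: 0.7
```

```bash
python3 st.py
```

```text
t 12.27 ctrl mm [-24.9 -22.3  62.6] yaw err -0.01 F ctrl [ 0.3 -0.5  1.6] gap 0.003
```

Emit:
{"api": "move_arm", "payload": {
  "targets": [
    [[0,-1.5,0],0,0],
    [[0,-1.5,0],0,0],
    [[0,-1.5,0],0,0],
    [[0,-1,0],0,0],
    [[0,0,0],0,0]
  ]
}}

```text
time: 12.68
position: [0.551, 0.1582, 0.0627]
tcp_rot: [[-0.968, -0.25, -0.001], [-0.25, 0.968, 0.004], [0.0, 0.004, -1.0]]
wrist_force: [-0.5, 7.6, 1.4]
finger_gap: 0.002
grip_force: 4.0
```

```bash
python3 st.py
```

```text
t 12.68 ctrl mm [-24.9 -25.7  62.7] yaw err -0.12 F ctrl [1.5 7.5 1.4] gap 0.002
```

Near the predicted stop (−26 mm); press a little more, then back away and check.

Emit:
{"api": "move_arm", "payload": {
  "targets": [
    [[0,-1.5,0],0,0],
    [[0,-1.5,0],0,0],
    [[0,0,0],0,0]
  ]
}}

```text
time: 12.93
position: [0.5511, 0.1577, 0.0627]
tcp_rot: [[-0.969, -0.248, -0.002], [-0.248, 0.969, 0.008], [0.0, 0.008, -1.0]]
wrist_force: [-2.6, 15.3, 2.3]
finger_gap: 0.002
grip_force: 7.4
```

```bash
python3 st.py
```

```text
t 12.93 ctrl mm [-24.9 -26.1  62.7] yaw err -0.22 F ctrl [ 1.4 15.5  2.3] gap 0.002
```

Emit:
{"api": "move_arm", "payload": {
  "targets": [
    [[0,5,0],0,0],
    [[0,8,0],0,0],
    [[0,6,-10],0,0],
    [[0,0,-25],0,0],
    [[0,0,-35],0,0],
    [[0,0,-35],0,0],
    [[0,0,-35],0,0],
    [[0,0,-20],0,0],
    [[0,0,0],0,0],
    [[0,0,0],0,0]
  ]
}}

```text
time: 13.77
position: [0.5486, 0.1716, 0.2249]
tcp_rot: [[-0.968, -0.252, 0.004], [-0.252, 0.968, 0.0], [-0.004, -0.001, -1.0]]
wrist_force: [0.0, 0.6, -0.4]
finger_gap: 0.003
grip_force: 0.0
```

```bash
python3 - <<'E'
from st import *
state()
n="side"; c=optics.get_calibration(n); I=up(optics.get_image(n))
for b in(box(-.025,-.042,.055,.055,.046,.062),box(-.025,-.042,.055,.071,.034,.008)):
    h=cv2.convexHull(((proj(c,world(P,b))+.5)*S).astype(np.float32)).astype(int); cv2.polylines(I,[h],True,(255,0,255),1)
u,v=240,230; cv2.imwrite("pics/shut.png",I[(v-60)*S:(v+70)*S,(u-60)*S:(u+60)*S])
E
```

```text
t 13.77 ctrl mm [-23.9 -12.1 224.9] yaw err -0.03 F ctrl [ 0.2  0.6 -0.4] gap 0.003
```

View pics/shut.png

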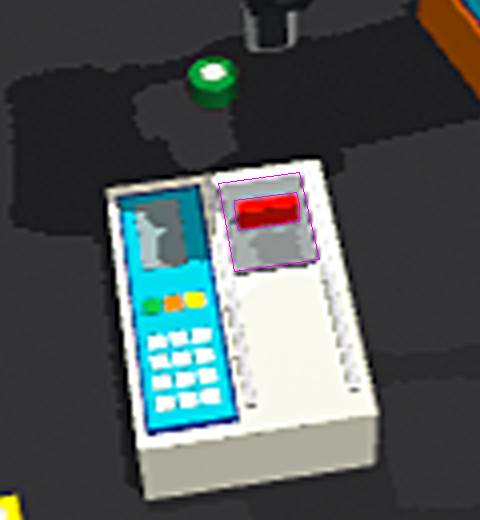

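The cover and ridge (crop ~268,210) fill the shut outline, and the arm is clear.

```bash
python3 -c "
from bench import env
print(env.finish_job())"
```

```text
the job is handed in; nothing more can be done
None
```

The red controller is reset: I pushed its cover open to the stop, held the key fully down for about 1.5 s, and let it up. I then pushed the cover shut to its stop and handed the job in at about 14 s with the arm clear; I moved nothing else, and the judge gave no result.

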